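# Pin the tile and thread the marking rod through both guide arms

### The arm

A 6-joint arm with a two-finger parallel gripper is mounted at the origin on the work surface. World frame = base frame: x ahead of the robot, y to its left, z up, the work surface at z = 0. Lengths are in m, angles in rad, forces in N, time in s.
With the tool pointing down it reaches from about 0.25 to 0.775 m from the base axis. Payload 4 kg.
Tool frame: the origin (TCP) lies between the finger pads; the fingertips stand 14 mm ahead of it and the grasp point (between the pads) lies 5 mm behind it; z points along the fingers, y is the line along which they close (so a half turn about z gives the same grasp; the last joint's range is limited). The gripper opens to 94 mm and grips with 3 to 60 N. Pads are 16 mm wide; open, the fingers measure 119 mm over their backs; the gripper's body (75 mm by 177 mm) begins 78 mm behind the grasp point.
Start: joints at [1.177, 0.087, 1.371, -0, 1.684, -0.103], TCP at [0.158, 0.527, 0.181] pointing down, gripper open.
Joint ranges: [-3.1, 3.1], [-0.76, 2.03], [0.27, 2.55], [-1.08, 4.22], [0.17, 2.65], [-2.57, 2.57]. Speed limits (rad/s): [2.79, 2.79, 3.14, 3.14, 3.14, 3.14].

### API

Orientations are given as [roll, pitch, yaw] about the fixed x, y, z axes, in that order (R = Rz(yaw) Ry(pitch) Rx(roll)).
In Python, from bench import robot, snapshot gives the robot as it stands.
- The arm moves only by the tool carry_out, never from a script. Its argument "motion" is text: rows parted by semicolons, each of 4 numbers parted by spaces: the shift along the tool's x, y, z each as a share of 0.15 m, from -1 to 1, then the turn about the tool's z as a share of 180 degrees, from -1 to 1. A call has exactly 8 rows; each row is the pose to reach, as a shift and turn from the pose commanded when the call began, along the tool's axes at that moment, turning the shorter way round; what a row does not reach only later rows make up. A row lasts 1/10 s, in which the tool goes at most 50 mm and 8.59 degrees, less where a joint would pass 70% of its speed; a pose out of reach is approached as far as the arm can. A call with a number of a shift or a turn outside -1 to 1 is refused whole. A call with a gripper value outside its range is refused whole. "grip" is the opening, from -1 (shut) to 1 (fully open), set as the call begins (left out, the last holds). The fingers move at their own pace and stop on an object; the grip force is fixed at half the most. Time passes only in rows, so rows that repeat a pose let the fingers close, or fill a call up. It gives the time, the measured TCP pose, the force, the opening and the grip force at its end, in the units of the state.
- robot.get_obs(): the state, without advancing time (a new reading comes with each control period).
- snapshot(name): name is "scene" or "top" or "wrist"; returns a dict with "image" (384x512x3 uint8, red, green, blue), "fx", "fy", "cx", "cy" (pixels), "pose" (4x4, takes a point from camera to world coordinates); the wrist camera has in their place "hand_eye" (4x4, takes a point from camera to tool coordinates, whose origin is the TCP and whose axes are the flange's). Camera axes: x right, y up, looking along -z (the intrinsics and any distortion apply to the point x, -y, -z); pixel columns grow to the right and rows downward; lengths in m; the calibration is good to about 2 mm. The wrist camera is an equidistant fisheye: a pixel r from the principal point sees the ray r / f radians off the axis. A picture is of the moment at which its call begins: read the wrist's pose just before it. There is no depth.
- robot.close_job(): hands the job in; it is judged then, once.
The state is a dict: "time": time; "joint_positions": joint angles; "qvel": joint speeds; "joint_torque": joint torques, N m; "tool_pos": TCP position; "ee_rot": TCP orientation; "wrist_force": force on the tool from outside, world axes, zero at the start; "wrist_torque": the same for the moment, N m; "width": finger opening in m; "finger_force": force on a finger pad.
Only numpy, scipy, OpenCV 4.12 (cv2) and the standard library are available. Lean on these libraries where they do the work, as an engineer would, in place of code of your own. Each camera call takes 0.05 s, during which the arm holds its last target. There are 200 camera calls.

### The job

Take the short knobbed pin out of the wooden tool block and push it fully home in the socket hole in front of the tile on the marking jig, and let go of it. Then take the long knobbed rod out of the block and thread it straight down through the bushing of the upper guide arm and on through the one of the lower arm, and finish still holding it there, upright and still, its nose out well below the lower arm but well clear of the tile. Never touch the tile with the rod, and leave the brush and the pottery things around where they are.

Things in the scene. Friction and masses are not known exactly. Their poses are not given: they have to be found in the camera images.
- jig: Fixed tile-marking jig, origin at the centre of its underside; z up, +x away from the robot at yaw 0. Plywood base 220 (x) by 240 (y) by 32 high, the tile on its middle, stops up to z 42 at the tile's +x and -y edges. A post 26 square at x 0, y +97 rises to z 150 (the highest part) and carries two arms, 20 wide, 14 thick, that run in -y to the axis x = y = 0 and end in brass bushings.
- tile: White painted tile fixed on the jig, 140 x 140 x 8 mm. Origin at the centre of its underside; its top is 8 above that, 40 above the table.
- socket (a point): Mouth centre of the vertical pin socket in the jig base, 78 mm in front (-x of the jig) of the bushing axis, 8 mm off the tile's front edge; z = 32. Blind bore of diameter 12, 26 deep (floor at z = 6), no chamfer.
- upper_bushing (a point): Centre of the upper mouth of the upper arm's bushing, z = 144; its underside is at z = 130. Outer diameter 24, vertical through bore of diameter 12, no chamfer. Both bores lie on one vertical axis over the tile's centre.
- lower_bushing (a point): Centre of the upper mouth of the lower arm's bushing, z = 94; its underside is at z = 80. Same bore as the upper one.
- block: Fixed wooden tool block 50 (x) by 200 (y) by 50 high, origin at the centre of its underside. Three vertical blind holes of diameter 11 in a row along its y at -70, 0 and +70, floors 8 mm above the table. Rod, pin and brush stand in them loosely and upright, in any order. Jig and block may be on either side of the table.
- rod: Long steel marking rod, 145 long, about 0.1 kg, origin at the middle of its foot (nose), z along it to the head. Shank diameter 10; the lowest 6 mm taper to a flat 6 wide; the uppermost 30 mm are a round grooved head of diameter 16. In the block its top is 153 mm above the table.
- rod_tip (a point): End of the rod's nose, on its axis.
- rod_collar (a point): Point on the rod's axis at the underside of its head, 115 mm from the nose.
- pin: Short steel locating pin, 85 long, about 0.05 kg, origin at the middle of its foot (nose), z along it to the head. Shank diameter 10; the lowest 6 mm taper to a flat 6 wide; the uppermost 30 mm are a round grooved head of diameter 16. Its top is 93 mm above the table in the block, 91 when home in the socket.
- pin_tip (a point): End of the pin's nose, on its axis.
- brush: Wooden paint brush, 125 long, 9 to 13 thick, standing bristles up in the third hole of the block; origin at its foot. Leave it in place.
- paintpot: Small jar, diameter 44, 50 high, standing between jig and block; origin under its centre. Leave it alone.
- mug: White mug, diameter 76, 85 high, far side of the table; origin under its centre. Leave it alone.
- holder1: White napkin holder, two discs on a foot, 112 high, 80 wide, far side of the table; origin under its centre. Leave it alone.
- holder2: A second napkin holder like holder1. Leave it alone.
- bowl: Blue bowl, diameter 90, 40 high, far side of the table; origin under its centre. Leave it alone.
- bottle: Clear bottle, diameter 52, 120 high, at the left side of the table; origin under its centre. Leave it alone.
- cup: White cup, diameter 68, 60 high, at the right side of the table; origin under its centre. Leave it alone.

How it is judged:
On the way, in this order (a step that is already met when the one before it is completed fails the run):
1. the pin is home in the socket and let go of (z of pin_tip in the frame of jig below 0.011 m and horizontal distance between pin_tip and socket below 0.004 m and angle between pin's own z axis and vertical below 0.2 rad and contact force between pin and the fingers below 0.1 N and linear speed of pin below 0.02 m/s), for 0.2 s.
2. the rod's nose has entered the upper bushing (z of rod_tip in the frame of upper_bushing between -0.15 and -0.004 m and horizontal distance between rod_tip and upper_bushing below 0.006 m), for 0.1 s.
At the end, for the whole second after the job is handed in: Pin untouched in the socket, nose within 5 mm of its floor. Rod in the fingers (over 1 N), at rest, within 0.09 rad of vertical, nose and head within 6 mm of the bushings' axis, nose at least 4 mm below the lower arm and 4 mm above the tile (z of pin_tip in the frame of jig below 0.011 m and horizontal distance between pin_tip and socket below 0.004 m and angle between pin's own z axis and vertical below 0.2 rad and contact force between pin and the fingers below 0.1 N and horizontal distance between rod_tip and lower_bushing below 0.006 m and horizontal distance between rod_collar and upper_bushing below 0.006 m and angle between rod's own z axis and vertical below 0.09 rad and z of rod_tip in the frame of lower_bushing below -0.018 m and z of rod_tip in the frame of tile above 0.012 m and z of rod_collar in the frame of upper_bushing above 0.005 m and contact force between rod and tile below 0.2 N and contact force between rod and the fingers above 1 N and linear speed of rod below 0.02 m/s); the arm keeps its last pose, push and grip.
It fails at once if the rod touches the tile (contact force between rod and tile above 1 N).
It fails at once if the brush or a pottery thing is disturbed (moved over 30 mm) (distance of any of brush, paintpot, mug, holder1, holder2, bowl, bottle, cup from where it was at the start of the episode above 0.03 m).
It also fails if it takes over 64 s, if anything falls off the work surface, if the arm or the gripper's body presses on something with over 40 N, if the wrist force passes 120 N, or if a joint passes its speed limit or range.

## Working session

There is one attempt and no reset: what is moved stays moved. The work goes in short steps, Python scripts to look and compute and a tool call to move; the robot and the scene stay as the last step left them, time stands still between calls to the robot, and variables do not carry over. Pictures are saved under pics/ and viewed, at most 10 in all, crops included, and the job is handed in when it is done.

Besides the shell and the picture viewer there is one more tool, called after "Request:" by a JSON object that holds its "fn" and its "kwargs". carry_out: Moves the arm, as the interface text tells. Shift numbers are shares of 0.15 m and turn numbers shares of 180 degrees, none past 1 either way. Its arguments: {"type":"object","properties":{"motion":{"type":"string"},"grip":{"type":"number"}},"required":["motion"]}

```bash
mkdir -p pics && ls && python3 - <<'E'
from bench import robot, snapshot
import cv2, numpy as np, pickle
o=robot.get_obs()
print({k:np.round(v,3).tolist() for k,v in o.items()})
S={}
for n in("scene","top","wrist"):
    s=snapshot(n);S[n]=s
    print(n,{k:np.round(v,4).tolist() for k,v in s.items() if k!='image'})
pickle.dump((o,S),open('s0.pkl','wb'))
im=[cv2.cvtColor(S[n]['image'],cv2.COLOR_RGB2BGR) for n in("scene","top")]
for n,i in zip(("scene","top"),im): cv2.imwrite(f'pics/{n}0.png',cv2.resize(i,(800,600),interpolation=cv2.INTER_CUBIC))
E
```

```text
pics
{'time': 0.0, 'joint_positions': [1.177, 0.088, 1.372, 0.0, 1.684, -0.103], 'qvel': [0.001, 0.0, -0.001, 0.001, 0.002, 0.001], 'joint_torque': [-0.001, -34.019, -30.243, 0.072, 0.033, -0.0], 'tool_pos': [0.157, 0.526, 0.18], 'ee_rot': [-3.139, -0.0, 2.851], 'wrist_force': [0.084, -0.351, 0.147], 'wrist_torque': [-0.035, -0.07, -0.02], 'finger_force': 0.0, 'width': 0.094}
scene {'fx': 448.6453, 'fy': 448.6453, 'cx': 256.2739, 'cy': 196.5459, 'pose': [[0.8133, -0.3681, 0.4505, 1.2522], [0.5817, 0.5274, -0.6192, -0.8876], [-0.0097, 0.7657, 0.6431, 1.0151], [0.0, 0.0, 0.0, 1.0]]}
top {'fx': 399.4047, 'fy': 399.4047, 'cx': 251.8321, 'cy': 195.0299, 'pose': [[0.0168, 0.9808, -0.1941, 0.387], [-0.9998, 0.0141, -0.0151, -0.0135], [-0.0121, 0.1943, 0.9809, 1.2843], [0.0, 0.0, 0.0, 1.0]]}
wrist {'fx': 297.3186, 'fy': 297.3186, 'cx': 252.2888, 'cy': 187.6823, 'hand_eye': [[0.0004, 0.9694, 0.2456, 0.0709], [1.0, -0.0004, 0.0001, -0.0006], [0.0002, 0.2456, -0.9694, -0.2043], [0.0, 0.0, 0.0, 1.0]]}
```

View pics/scene0.png

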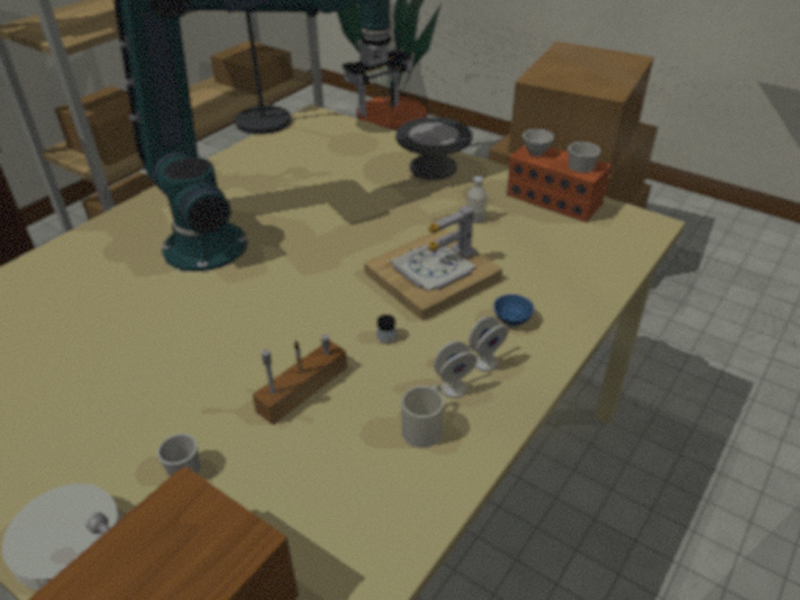

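View pics/top0.png

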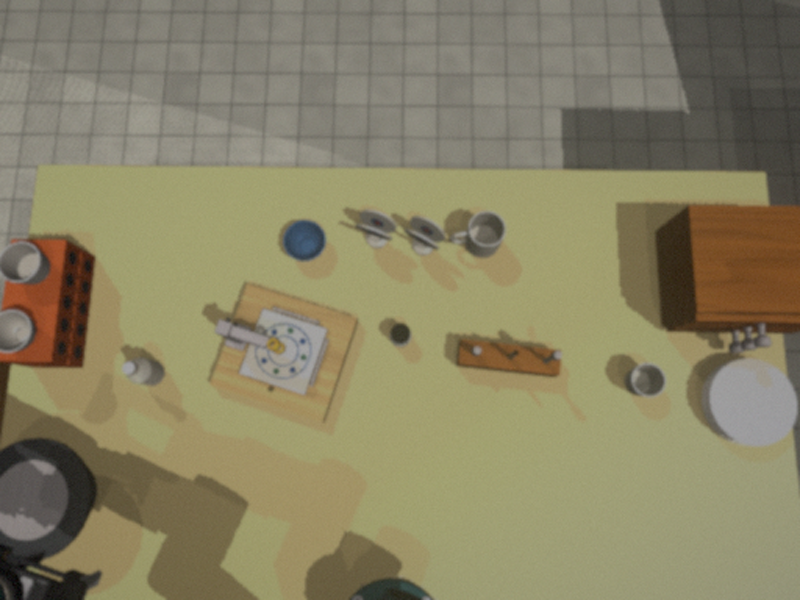

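The top view shows the jig at left (tile centre about (284,350)), socket hole about (270,388), and the block at right: pin head about (477,350), brush (513,355), rod head (557,353). I'll write the helpers and look closer.

```bash
cat > h.py <<'E'
import numpy as np, cv2
from scipy.spatial.transform import Rotation as R
def T(o):
    M=np.eye(4);M[:3,:3]=R.from_euler('xyz',o['ee_rot']).as_matrix();M[:3,3]=o['tool_pos'];return M
def cam(s,o=None): return s['pose'] if 'pose' in s else T(o)@s['hand_eye']
def proj(s,P,o=None):
    M=np.linalg.inv(cam(s,o));p=np.atleast_2d(P)@M[:3,:3].T+M[:3,3]
    x,y,z=p[:,0],-p[:,1],-p[:,2]
    if 'pose' in s: u,v=x/z,y/z
    else:
        r=np.hypot(x,y);t=np.arctan2(r,z);u,v=x/r*t,y/r*t
    return np.c_[s['fx']*u+s['cx'],s['fy']*v+s['cy']]
def unproj(s,uv,z,o=None):
    uv=np.atleast_2d(uv).astype(float);z=np.broadcast_to(z,len(uv))
    a=(uv[:,0]-s['cx'])/s['fx'];b=(uv[:,1]-s['cy'])/s['fy']
    if 'pose' in s: d=np.c_[a,-b,-np.ones(len(a))]
    else:
        r=np.hypot(a,b)+1e-12;d=np.c_[a/r*np.sin(r),-b/r*np.sin(r),-np.cos(r)]
    M=cam(s,o);d=d@M[:3,:3].T
    return M[:3,3]+d*((z-M[2,3])/d[:,2])[:,None]
def rows(o,target,yaw):  # shift in tool axes (units of 0.15 m) and turn (180deg) to reach target
    M=T(o);d=M[:3,:3].T@(np.array(target)-M[:3,3])/0.15
    x=M[:3,0];cur=np.arctan2(x[1],x[0]);t=(yaw-cur+np.pi)%(2*np.pi)-np.pi
    return np.round(np.r_[d,-t/np.pi],4)
def crop(s,c,w,h,k,f):
    x,y=c[0]-w//2,c[1]-h//2
    i=cv2.cvtColor(s['image'],cv2.COLOR_RGB2BGR)[y:y+h,x:x+w]
    cv2.imwrite(f,cv2.resize(i,None,fx=k,fy=k,interpolation=cv2.INTER_CUBIC))
    print(f,'origin',x,y,'scale',k)
E
python3 - <<'E'
from h import *;import pickle
o,S=pickle.load(open('s0.pkl','rb'));s=S['top'];k=1.5625
q=lambda l:np.array(l)/k
print('base corners TL TR BR BL',unproj(s,q([(246,284),(357,319),(324,421),(210,380)]),.032).round(3).tolist())
print('tile',unproj(s,q([(261,307),(328,322),(307,394),(241,375)]),.04).round(3).tolist())
print('socket',unproj(s,q([(270,388)]),.032).round(3))
print('block top corners',unproj(s,q([(459,337),(561,349),(560,375),(458,364)]),.05).round(3).tolist())
print('pin,rod',unproj(s,q([(477,350),(557,353)]),[.093,.153]).round(3).tolist())
print('pot',unproj(s,q([(400,333)]),.05).round(3))
a=cv2.cvtColor(s['image'],cv2.COLOR_RGB2BGR)
j=cv2.resize(a[175:275,130:235],None,fx=5,fy=5,interpolation=3)[:500,:525]
b=cv2.resize(a[205:255,285:370],None,fx=5,fy=5,interpolation=3)
c=np.zeros((500,800,3),np.uint8);c[:,:525]=j;cv2.imwrite('pics/c1.png',c[:, :525]);
E
```

```text
base corners TL TR BR BL [[0.674, 0.311, 0.032], [0.604, 0.08, 0.032], [0.399, 0.139, 0.032], [0.476, 0.371, 0.032]]
tile [[0.625, 0.275, 0.04], [0.596, 0.138, 0.04], [0.451, 0.174, 0.04], [0.486, 0.307, 0.04]]
socket [[0.462 0.25  0.032]]
block top corners [[0.568, -0.126, 0.05], [0.547, -0.328, 0.05], [0.495, -0.324, 0.05], [0.514, -0.124, 0.05]]
pin,rod [[0.537, -0.157, 0.093], [0.526, -0.294, 0.153]]
pot [[ 0.574 -0.009  0.05 ]]
```

View pics/c1.png

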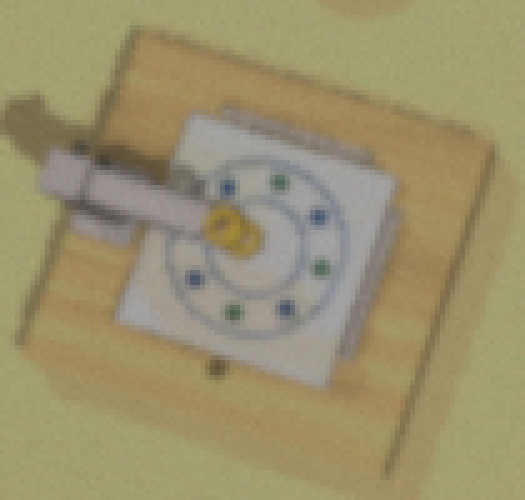

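The crop shows the tile corners at about (190,112), (398,180), (327,388), (117,322), the socket at (217,369) and the upper bushing at (225,226). That's good enough for the approach, so I'll start moving.

Request:
{"fn": "carry_out", "kwargs": {"motion": "-0.25 -0.25 -0.27 0;-0.5 -0.5 -0.27 0;-0.75 -0.75 -0.27 0;-1 -1 -0.27 0;-1 -1 -0.27 0;-1 -1 -0.27 0;-1 -1 -0.27 0;-1 -1 -0.27 0", "grip": 0.2}}

```text
time: 0.95
tool_pos: [0.2579, 0.341, 0.221]
ee_rot: [-3.142, -0.001, 2.852]
wrist_force: [-0.6, -0.5, 0.7]
width: 0.0568
finger_force: 0.0
```

Request:
{"fn": "carry_out", "kwargs": {"motion": "-0.25 -0.25 0 0;-0.5 -0.5 0 0;-0.75 -0.75 0 0;-1 -1 0 0;-1 -1 0 0;-1 -1 0 0;-1 -1 0 0;-1 -1 0 0"}}

```text
time: 1.75
tool_pos: [0.3586, 0.155, 0.2212]
ee_rot: [3.141, -0.001, 2.854]
wrist_force: [1.0, 0.1, -0.4]
width: 0.0562
finger_force: 0.0
```

```bash
python3 - <<'E'
from h import *;import pickle
from bench import robot, snapshot
o=robot.get_obs();w=snapshot('wrist');pickle.dump((o,w),open('w1.pkl','wb'))
print(o['time'],o['tool_pos'],o['ee_rot'],o['width'])
cv2.imwrite('pics/w1.png',cv2.resize(cv2.cvtColor(w['image'],cv2.COLOR_RGB2BGR),(800,600),interpolation=3))
_,S=pickle.load(open('s0.pkl','rb'));s=S['top']
q=lambda l:np.array(l)/5+[130,175]
t=unproj(s,q([(190,112),(398,180),(327,388),(117,322)]),.04);print('tile',t.round(3).tolist(),t.mean(0).round(4))
h=unproj(s,q([(217,369)]),.032);b=unproj(s,q([(225,226)]),.144);print('hole',h.round(4),'bush',b.round(4))
E
```

```text
1.75 [0.35861123 0.1549767  0.22118967] [ 3.14123712e+00 -5.85627055e-04  2.85372241e+00] 0.05620935551010987
tile [[0.622, 0.272, 0.04], [0.58, 0.138, 0.04], [0.449, 0.177, 0.04], [0.488, 0.31, 0.04]] [0.5347 0.2243 0.04  ]
hole [[0.4603 0.2476 0.032 ]] bush [[0.5356 0.2242 0.144 ]]
```

View pics/w1.png

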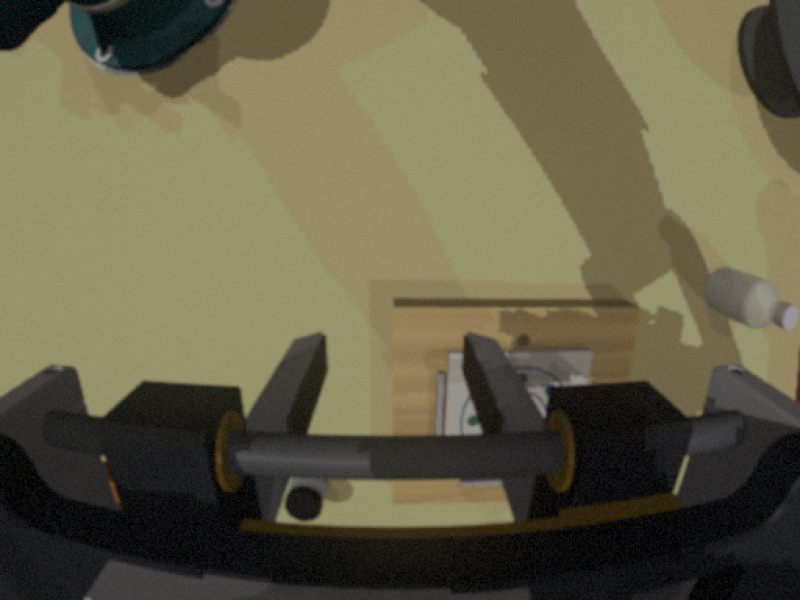

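The wrist view shows the socket at (522,340) and the jig's front edge level along row 303. So the jig yaw is about -0.29, which agrees with the top view. Next I'll go to the pin.

Request:
{"fn": "carry_out", "kwargs": {"motion": "-0.2 -0.2 0 0.047;-0.4 -0.4 0 0.095;-0.6 -0.6 0 0.142;-0.8 -0.8 0 0.19;-1 -1 0 0.237;-1 -1 0 0.285;-1 -1 0 0.332;-1 -1 0 0.38"}}

```text
time: 2.6
tool_pos: [0.46, -0.0322, 0.221]
ee_rot: [-3.141, -0.001, 1.653]
wrist_force: [0.9, 0.2, 0.2]
width: 0.0564
finger_force: 0.0
```

Request:
{"fn": "carry_out", "kwargs": {"motion": "-0.29 0.14 0 0.03;-0.58 0.29 0 0.06;-0.87 0.43 0 0.06;-0.87 0.43 0 0.06;-0.87 0.43 0 0.06;-0.87 0.43 0 0.06;-0.87 0.43 0 0.06;-0.87 0.43 0 0.06"}}

```text
time: 3.4
tool_pos: [0.5352, -0.1563, 0.2221]
ee_rot: [3.14, 0.0, 1.471]
wrist_force: [-0.1, 0.2, -0.1]
width: 0.0563
finger_force: 0.0
```

```bash
python3 - <<'E'
from h import *;import pickle
from bench import robot, snapshot
o=robot.get_obs();w=snapshot('wrist');pickle.dump((o,w),open('w2.pkl','wb'))
print(o['time'],o['tool_pos'],o['ee_rot'],o['width'])
print(proj(w,[[.537,-.157,.093],[.526,-.294,.153]],o)*1.5625)
cv2.imwrite('pics/w2.png',cv2.resize(cv2.cvtColor(w['image'],cv2.COLOR_RGB2BGR),(800,600),interpolation=3))
o1,w1=pickle.load(open('w1.pkl','rb'));print(unproj(w1,np.array([(522,340)])/1.5625,.032,o1))
E
```

```text
3.4 [ 0.53524407 -0.15633315  0.22214693] [3.14017060e+00 1.93885347e-04 1.47115129e+00] 0.05631942242550993
[[396.28223951 275.19086192]
 [400.14650532 480.31608402]]
[[0.46217019 0.24683852 0.032     ]]
```

View pics/w2.png

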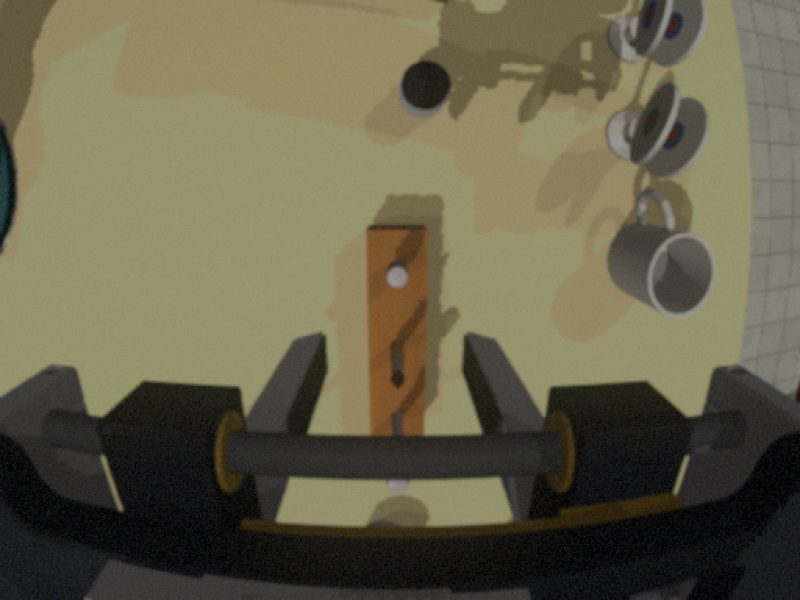

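The pin head is at (398,275), and I predicted (396,275), so it is on target. The rod head shows at (398,485) and the block edges are vertical, so its yaw is -0.10. I'll descend and grasp.

Request:
{"fn": "carry_out", "kwargs": {"motion": "0 0.02 0.2 0;0 0.02 0.4 0;0 0.02 0.6 0;0 0.02 0.8 0;0 0.02 0.9 0;0 0.02 0.96 0;0 0.02 0.96 0;0 0.02 0.96 0"}}

```text
time: 4.25
tool_pos: [0.5393, -0.1582, 0.0789]
ee_rot: [3.139, 0.001, 1.469]
wrist_force: [-0.1, 0.1, 0.0]
width: 0.0568
finger_force: 0.0
```

Request:
{"fn": "carry_out", "kwargs": {"motion": "0 0 0 0;0 0 0 0;0 0 0 0;0 0 0 0;0 0 0 0;0 0 0 0;0 0 0 0;0 0 0 0", "grip": -1}}

```text
time: 5.05
tool_pos: [0.5383, -0.1579, 0.0772]
ee_rot: [-3.141, -0.0, 1.469]
wrist_force: [0.0, -0.0, -0.2]
width: 0.0008
finger_force: 0.0
```

The fingers shut on nothing, so I need to look.

```bash
python3 - <<'E'
from h import *;import pickle
from bench import robot, snapshot
o=robot.get_obs();w=snapshot('wrist');s=snapshot('scene');t=snapshot('top');pickle.dump((o,w,s,t),open('w3.pkl','wb'))
f=lambda s:cv2.cvtColor(s['image'],cv2.COLOR_RGB2BGR)
a=cv2.resize(f(w)[100:350,130:380],(400,400),interpolation=3)
b=cv2.resize(f(s)[190:290,140:240],(400,400),interpolation=3)
cv2.imwrite('pics/w3.png',np.hstack([a,b]))
E
```

```text
(no output)
```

View pics/w3.png

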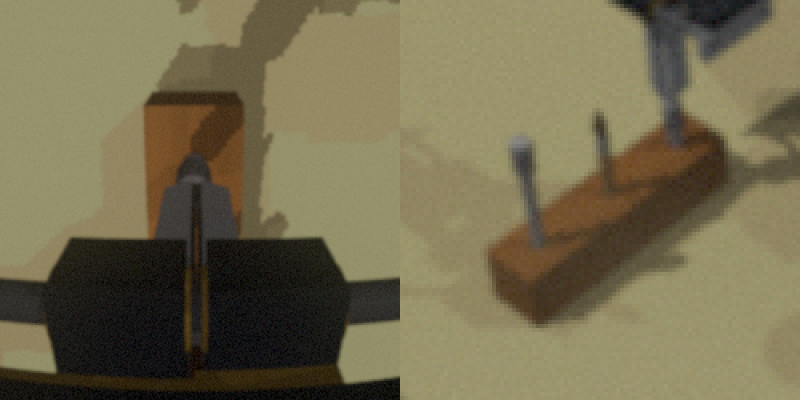

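```bash
python3 - <<'E'
from h import *;import pickle
o,w,s,t=pickle.load(open('w3.pkl','rb'))
M=T(o);tip=(M@[0,0,.014,1])[:3];tcp=M[:3,3];gr=(M@[0,0,-.03,1])[:3]
P=np.array([tip,tcp,gr,[.538,-.157,.093],[.538,-.157,.063],[.538,-.157,.05]])
names='tip tcp gr30 pintop collar hole'.split()
a=(proj(w,P,o)-[130,100])*1.6;b=(proj(s,P)-[140,190])*4+[400,0]
for n,x,y in zip(names,a,b):print(n,x.round(0),y.round(0))
for n,q in (('wrist pin',(193,167)),): print(n,[unproj(w,[np.array(q)/1.6+[130,100]],z,o).round(4) for z in(.05,.063,.093)])
# scene: rod and pin bases
for q,z in (((540,245),.05),((520,145),.153),((675,147),.05)): print(q,unproj(s,[(np.array(q)-[400,0])/4+[140,190]],z).round(4))
E
```

```text
tip [196. 170.] [675. 131.]
tcp [196. 180.] [673. 118.]
gr30 [196. 205.] [670.  89.]
pintop [195. 190.] [672. 102.]
collar [195. 169.] [675. 131.]
hole [195. 161.] [677. 143.]
wrist pin [array([[ 0.5368, -0.1601,  0.05  ]]), array([[ 0.5372, -0.1561,  0.063 ]]), array([[ 0.5384, -0.1467,  0.093 ]])]
(540, 245) [[ 0.5258 -0.2972  0.05  ]]
(520, 145) [[ 0.5264 -0.2991  0.153 ]]
(675, 147) [[ 0.54   -0.1613  0.05  ]]
```

Projections say the fingers are where intended, so the pin should have been between them. I'll open, rise to the hover again and compare with the earlier image.

Request:
{"fn": "carry_out", "kwargs": {"motion": "0 0 0 0;0 0 0 0;0 0 0 0;0 0 0 0;0 -0.02 -0.2 0;0 -0.02 -0.5 0;0 -0.02 -0.8 0;0 -0.02 -0.96 0", "grip": 0.2}}

```text
time: 6.0
tool_pos: [0.5366, -0.1581, 0.2262]
ee_rot: [3.135, 0.002, 1.469]
wrist_force: [0.9, 0.2, 0.5]
width: 0.056
finger_force: 0.0
```

```bash
python3 - <<'E'
from h import *;import pickle
from bench import robot, snapshot
o=robot.get_obs();w=snapshot('wrist');s=snapshot('scene');t=snapshot('top');pickle.dump((o,w,s,t),open('w4.pkl','wb'))
print(o['tool_pos'],o['width'])
f=lambda s:cv2.cvtColor(s['image'],cv2.COLOR_RGB2BGR)
o0,S=pickle.load(open('s0.pkl','rb'));_,w2=pickle.load(open('w2.pkl','rb'))
C=lambda i,y,x,h,ww:cv2.resize(f(i)[y:y+h,x:x+ww],(400,300),interpolation=3)
cv2.imwrite('pics/w4.png',np.vstack([np.hstack([C(w2,140,200,90,120),C(w,140,200,90,120)]),np.hstack([C(S['scene'],195,140,75,100),C(s,195,140,75,100)])]))
E
```

```text
[ 0.53663876 -0.15809718  0.22621558] 0.0559651109128337
```

View pics/w4.png

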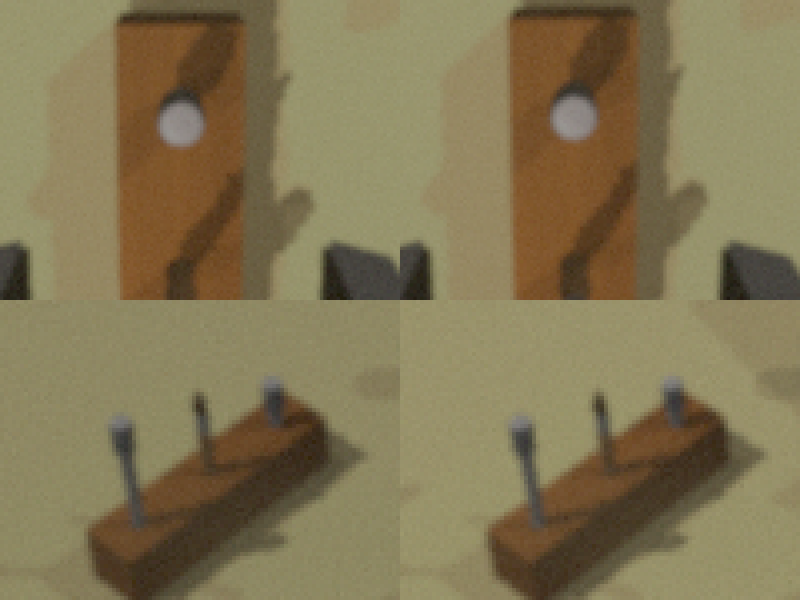

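The pin is unmoved, and in the last view the fingertips seemed to end near its top (around row 95-100). That suggests the real tool height differs from the reported one. I'll fit the wrist pose offset against features from the fixed cameras.

```bash
python3 - <<'E'
from h import *;import pickle
from scipy.optimize import least_squares
o0,S=pickle.load(open('s0.pkl','rb'));t=S['top'];sc=S['scene']
# consistency top vs scene: pin hole, rod top etc. from scene first image (crop lower-left of w4: x140+q/4,y195+(v-300)/4)
g=lambda u,v:[140+u/4,195+(v-300)/4]
print('scene pin top',unproj(sc,[g(272,380)],.093),'rod top',unproj(sc,[g(122,420)],.153),'block near corner',unproj(sc,[g(133,566)],.05))
a=-.292;Rj=np.array([[np.cos(a),-np.sin(a)],[np.sin(a),np.cos(a)]]);c=np.array([.535,.2243])
J=lambda x,y,z:[*(c+Rj@[x,y]),z]
b=-.1;Rb=np.array([[np.cos(b),-np.sin(b)],[np.sin(b),np.cos(b)]])
cb=np.array([.5375,-.157])-Rb@[0,.07]
B=lambda x,y,z:[*(cb+Rb@[x,y]),z]
o1,w1=pickle.load(open('w1.pkl','rb'));o2,w2=pickle.load(open('w2.pkl','rb'))
P1=np.array([J(-.11,-.12,.032),J(-.11,.12,.032),J(-.078,0,.032),J(-.07,-.07,.04),J(-.07,.07,.04)])
U1=np.array([(394,303),(637,303),(522,340),(448,352),(592,350)])/1.5625
h=lambda u,v:[200+u/3.3333,140+v/3.3333]
P2=np.array([B(-.025,.1,.05),B(.025,.1,.05),[.5375,-.157,.093]])
U2=np.array([h(118,22),h(243,22),h(181,125)])
def res(p,full=False):
    r=[]
    for o,w,P,U in((o1,w1,P1,U1),(o2,w2,P2,U2)):
        oo=dict(o);oo['tool_pos']=o['tool_pos']+p[:3]
        r.append(proj(w,P,oo)-U)
    return np.concatenate(r).ravel()
print('res0',res(np.zeros(3)).reshape(-1,2).round(1).tolist())
q=least_squares(res,np.zeros(3),loss='soft_l1');print(q.x.round(4),q.fun.reshape(-1,2).round(1).tolist())
# finger tips expected in w2 (800 px scale): seen about (325,335),(465,335)
M=T(o2);print([ (proj(w2,(M@[0,sy*.028,z,1])[:3],o2)*1.5625).round(0).tolist() for z in(-.02,0,.014) for sy in(-1,1)])
E
```

```text
scene pin top [[ 0.53635552 -0.15537498  0.093     ]] rod top [[ 0.52400418 -0.29461453  0.153     ]] block near corner [[ 0.54940254 -0.32927675  0.05      ]]
res0 [[-1.6, 1.0], [1.1, 1.0], [-0.3, -1.1], [-0.4, -1.1], [0.1, -1.5], [-1.2, -0.6], [0.6, -0.5], [-0.2, -1.4]]
[-0.0004  0.0005 -0.0009] [[-1.9, 1.5], [1.2, 1.5], [-0.4, -0.6], [-0.6, -0.5], [0.1, -0.9], [-0.9, -0.1], [1.0, -0.1], [0.1, -0.9]]
[[[329.0, 347.0]], [[460.0, 347.0]], [[334.0, 332.0]], [[454.0, 332.0]], [[338.0, 323.0]], [[451.0, 323.0]]]
```

The camera pose matches the reported one. But both the wrist view (tips at row 335 instead of about 305) and the scene view put the real fingertips about 35-40 mm short of where the interface text says. So I'll grasp deeper by that much, with a wider opening for safety.

Request:
{"fn": "carry_out", "kwargs": {"motion": "0 0.01 0.2 0;0.01 0.01 0.4 0;0.01 0.01 0.6 0;0.01 0.01 0.8 0;0.01 0.01 0.9 0;0.01 0.01 1 0;0.01 0.01 1 0;0.01 0.01 1 0", "grip": 0.6}}

```text
time: 6.95
tool_pos: [0.5374, -0.1564, 0.0717]
ee_rot: [3.141, 0.0, 1.469]
wrist_force: [-0.1, 0.2, 0.3]
width: 0.0753
finger_force: 0.0
```

Request:
{"fn": "carry_out", "kwargs": {"motion": "0 0 0.05 0;0 0 0.1 0;0 0 0.15 0;0 0 0.2 0;0 0 0.22 0;0 0 0.22 0;0 0 0.22 0;0 0 0.22 0"}}

```text
time: 7.75
tool_pos: [0.5374, -0.1564, 0.0387]
ee_rot: [3.141, 0.0, 1.469]
wrist_force: [0.5, -0.1, -0.6]
width: 0.0752
finger_force: 0.0
```

Request:
{"fn": "carry_out", "kwargs": {"motion": "0 0 0 0;0 0 0 0;0 0 0 0;0 0 0 0;0 0 0 0;0 0 0 0;0 0 0 0;0 0 0 0", "grip": -1}}

```text
time: 8.55
tool_pos: [0.537, -0.1563, 0.0383]
ee_rot: [3.142, -0.0, 1.469]
wrist_force: [0.5, -0.6, 0.0]
width: 0.0155
finger_force: 30.0
```

```bash
python3 - <<'E'
from h import *;import pickle
from bench import robot, snapshot
o=robot.get_obs();w=snapshot('wrist');s=snapshot('scene');pickle.dump((o,w,s),open('w5.pkl','wb'))
print({k:np.round(v,4).tolist() for k,v in o.items() if k in('tool_pos','width','finger_force','wrist_force')})
f=lambda s:cv2.cvtColor(s['image'],cv2.COLOR_RGB2BGR)
C=lambda i,y,x,h,ww:cv2.resize(f(i)[y:y+h,x:x+ww],(400,300),interpolation=3)
cv2.imwrite('pics/w5.png',np.hstack([C(w,140,170,120,160),C(s,180,150,75,100)]))
E
```

```text
{'tool_pos': [0.537, -0.1563, 0.0383], 'wrist_force': [0.4528, -0.6077, 0.0439], 'finger_force': 30.0298, 'width': 0.0155}
```

Gripped: the opening is 15.5 mm at 30 N. Next I'll lift it and carry it towards the socket.

Request:
{"fn": "carry_out", "kwargs": {"motion": "0 0 -0.15 0;0 0 -0.33 0;0 0 -0.5 0;0.2 0 -0.67 0;0.5 -0.1 -0.67 0;0.8 -0.2 -0.67 0;1 -0.26 -0.67 0;1 -0.26 -0.67 0"}}

```text
time: 9.45
tool_pos: [0.5125, 0.0005, 0.1389]
ee_rot: [-3.141, -0.002, 1.474]
wrist_force: [-0.7, -0.7, -1.2]
width: 0.0154
finger_force: 30.0
```

Request:
{"fn": "carry_out", "kwargs": {"motion": "0.2 -0.05 0 -0.047;0.4 -0.1 0 -0.094;0.6 -0.15 0 -0.141;0.8 -0.2 0 -0.188;1 -0.26 0 -0.235;1 -0.26 0 -0.282;1 -0.26 0 -0.33;1 -0.26 0 -0.376"}}

```text
time: 10.25
tool_pos: [0.4901, 0.1496, 0.1385]
ee_rot: [-3.141, 0.0, 2.657]
wrist_force: [-0.4, 0.1, -1.0]
width: 0.0157
finger_force: 30.0
```

```bash
python3 - <<'E'
from h import *
from bench import robot
o=robot.get_obs();print(o['time'],o['tool_pos'],o['ee_rot'],o['width'],o['finger_force'])
print(rows(o,[.4605,.247,.138],2.852))
E
```

```text
10.25 [0.49010262 0.14959366 0.13850915] [-3.14093487e+00  1.33654402e-04  2.65661946e+00] 0.015711073940174427 30.000332593917847
[ 0.4773  0.4825  0.003  -0.0622]
```

Request:
{"fn": "carry_out", "kwargs": {"motion": "0.16 0.16 0 -0.03;0.32 0.32 0 -0.062;0.48 0.48 0 -0.062;0.48 0.48 0.1 -0.062;0.48 0.48 0.2 -0.062;0.48 0.48 0.3 -0.062;0.48 0.48 0.37 -0.062;0.48 0.48 0.37 -0.062"}}

```text
time: 11.05
tool_pos: [0.459, 0.2458, 0.0803]
ee_rot: [-3.138, -0.004, 2.844]
wrist_force: [0.2, -0.4, -0.9]
width: 0.0151
finger_force: 30.0
```

```bash
python3 - <<'E'
from h import *;import pickle
from bench import robot, snapshot
o=robot.get_obs();w=snapshot('wrist');s=snapshot('scene');t=snapshot('top');pickle.dump((o,w,s,t),open('w6.pkl','wb'))
print({k:np.round(v,4).tolist() for k,v in o.items() if k in('time','tool_pos','ee_rot','width','finger_force','wrist_force')})
f=lambda s:cv2.cvtColor(s['image'],cv2.COLOR_RGB2BGR)
tz=o['tool_pos'][2]-.030
tip=np.array([*o['tool_pos'][:2],tz]);sk=np.array([.461,.247,.032])
for n,c in(('w',w),('s',s)):
    pt=proj(c,[tip,tip+[0,0,.055],sk],o);print(n,pt.round(1).tolist())
    x,y=np.int32(pt[2]-[40,45]);print('crop',x,y)
    cv2.imwrite('pics/t.png',0*f(c)) if 0 else None
    globals()['C'+n]=cv2.resize(f(c)[y:y+90,x:x+80],(400,450),interpolation=3)
cv2.imwrite('pics/w6.png',np.hstack([Cw,Cs]))
E
```

```text
{'time': 11.05, 'tool_pos': [0.459, 0.2458, 0.0803], 'ee_rot': [-3.1381, -0.004, 2.8436], 'wrist_force': [0.1786, -0.391, -0.9123], 'finger_force': 29.9998, 'width': 0.0151}
w [[253.2, 201.4], [253.1, 225.6], [255.2, 197.1]]
crop 215 152
s [[262.6, 156.2], [262.6, 143.8], [263.2, 160.2]]
crop 223 115
```

View pics/w6.png

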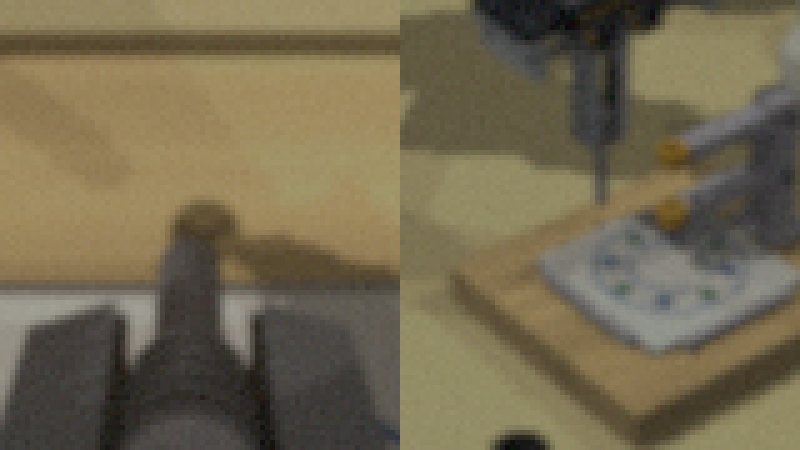

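The left half of w6 shows the socket at about (206,222) in the crop, with the pin shank centred on column 191. So I need about +2 mm along tool y and -2 mm along tool x, which agrees with the calibrated socket position.

Request:
{"fn": "carry_out", "kwargs": {"motion": "-0.008 0.008 0.04 0;-0.008 0.008 0.08 0;-0.008 0.008 0.08 0;-0.008 0.008 0.08 0;-0.008 0.008 0.08 0;-0.008 0.008 0.08 0;-0.008 0.008 0.08 0;-0.008 0.008 0.08 0"}}

```text
time: 12.0
tool_pos: [0.4619, 0.2484, 0.0714]
ee_rot: [3.141, 0.0, 2.845]
wrist_force: [-0.6, 0.8, -1.1]
width: 0.0157
finger_force: 30.0
```

```bash
python3 - <<'E'
from h import *
from bench import robot
o=robot.get_obs();print(o['tool_pos'].round(4),o['ee_rot'],o['wrist_force'].round(1))
print(rows(o,[.4613,.2472,.068],2.852))
E
```

```text
[0.4619 0.2484 0.0714] [3.14134425e+00 1.94823795e-04 2.84531713e+00] [-0.6  0.8 -1.1]
[ 0.0013 -0.0087  0.0229 -0.0021]
```

Request:
{"fn": "carry_out", "kwargs": {"motion": "0 -0.006 0 0;0 -0.006 0.02 0;0 -0.006 0.04 0;0 -0.006 0.06 0;0 -0.006 0.08 0;0 -0.006 0.1 0;0 -0.006 0.12 0;0 -0.006 0.12 0"}}

```text
time: 12.8
tool_pos: [0.4611, 0.2473, 0.0526]
ee_rot: [-3.141, -0.001, 2.845]
wrist_force: [0.2, 0.2, -1.4]
width: 0.0155
finger_force: 30.0
```

Request:
{"fn": "carry_out", "kwargs": {"motion": "0 0 0.02 0;0 0 0.04 0;0 0 0.06 0;0 0 0.08 0;0 0 0.1 0;0 0 0.11 0;0 0 0.11 0;0 0 0.11 0"}}

```text
time: 13.6
tool_pos: [0.4616, 0.2475, 0.0368]
ee_rot: [3.141, 0.0, 2.845]
wrist_force: [0.7, -0.4, -1.4]
width: 0.0156
finger_force: 30.0
```

Request:
{"fn": "carry_out", "kwargs": {"motion": "0 0 0.01 0;0 0 0.01 0;0 0 0.01 0;0 0 0.01 0;0 0 0.01 0;0 0 0.01 0;0 0 0.01 0;0 0 0.01 0", "grip": 0.2}}

```text
time: 14.4
tool_pos: [0.4615, 0.2475, 0.0353]
ee_rot: [3.142, -0.0, 2.845]
wrist_force: [-0.2, -0.0, -0.3]
width: 0.0562
finger_force: 0.0
```

Request:
{"fn": "carry_out", "kwargs": {"motion": "0 0 -0.1 0;0 0 -0.3 0;0 0 -0.5 0;0 0 -0.7 0;0 0 -0.9 0;0 0 -1 0;0 0 -1 0;0 0 -1 0"}}

```text
time: 15.2
tool_pos: [0.4611, 0.2473, 0.1841]
ee_rot: [-3.141, -0.001, 2.845]
wrist_force: [0.1, -0.6, -1.0]
width: 0.0562
finger_force: 0.0
```

```bash
python3 - <<'E'
from h import *;import pickle
from bench import robot, snapshot
o=robot.get_obs();w=snapshot('wrist');s=snapshot('scene');t=snapshot('top');pickle.dump((o,w,s,t),open('w7.pkl','wb'))
print(o['tool_pos'].round(4),o['ee_rot'],o['width'])
P=[[.461,.247,.091],[.461,.247,.061],[.5355,.2243,.144],[.5355,.2243,.094]]
pw=proj(w,P,o);ps=proj(s,P);print(pw.round(1).tolist(),ps.round(1).tolist())
f=lambda s:cv2.cvtColor(s['image'],cv2.COLOR_RGB2BGR)
x,y=np.int32(pw[0]-[50,40]);u,v=np.int32(ps[0]-[30,35]);print(x,y,u,v)
cv2.imwrite('pics/w7.png',np.hstack([cv2.resize(f(w)[y:y+112,x:x+100],(400,448),interpolation=3),cv2.resize(f(s)[v:v+56,u:u+50],(400,448),interpolation=3)]))
print('route to rod',rows(o,[.526,-.296,.187],1.469))
E
```

```text
[0.4611 0.2473 0.1841] [-3.14068213e+00 -1.19382686e-03  2.84532012e+00] 0.05618457645326142
[[252.7, 183.5], [252.7, 177.4], [252.7, 276.5], [252.7, 253.1]] [[263.2, 147.1], [263.2, 153.9], [276.9, 144.2], [276.7, 156.0]]
202 143 233 112
route to rod [-1.4711 -3.3379 -0.0181  0.4381]
```

View pics/w7.png

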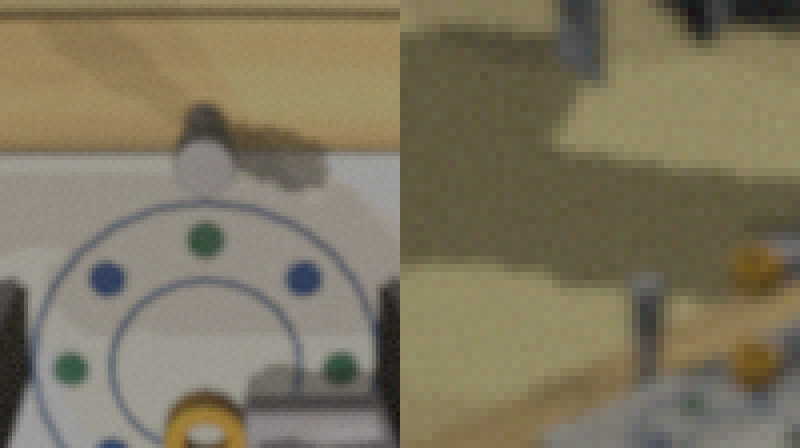

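The pin stands in the socket with its top where predicted (scene (264,147) against (263,147)), so it is home. The lower bushing ring is at about (207,437) in the crop, within 1 mm of my estimate. On to the rod.

Request:
{"fn": "carry_out", "kwargs": {"motion": "-0.1 -0.25 0 0;-0.2 -0.5 0 0;-0.3 -0.75 0 0;-0.4 -1 0 0;-0.4 -1 0 0;-0.4 -1 0 0;-0.4 -1 0 0;-0.4 -1 0 0"}}

```text
time: 16.15
tool_pos: [0.4748, 0.0877, 0.1849]
ee_rot: [3.141, -0.001, 2.847]
wrist_force: [0.4, -0.3, 0.1]
width: 0.0561
finger_force: 0.0
```

Request:
{"fn": "carry_out", "kwargs": {"motion": "-0.13 -0.25 0 0;-0.27 -0.5 0 0;-0.4 -0.75 0 0;-0.54 -1 0 0;-0.54 -1 0 0;-0.54 -1 0 0;-0.54 -1 0 0;-0.54 -1 0 0"}}

```text
time: 16.95
tool_pos: [0.5088, -0.079, 0.1854]
ee_rot: [3.141, 0.0, 2.848]
wrist_force: [0.4, -0.7, 0.6]
width: 0.0564
finger_force: 0.0
```

Request:
{"fn": "carry_out", "kwargs": {"motion": "-0.13 -0.25 0 0.047;-0.27 -0.5 0 0.094;-0.4 -0.75 0 0.141;-0.54 -1 0 0.188;-0.54 -1 0 0.235;-0.54 -1 0 0.282;-0.54 -1 0 0.33;-0.54 -1 0 0.376"}}

```text
time: 17.75
tool_pos: [0.5429, -0.2464, 0.1853]
ee_rot: [3.141, -0.0, 1.66]
wrist_force: [-0.5, -0.1, -0.5]
width: 0.0562
finger_force: 0.0
```

```bash
python3 - <<'E'
from h import *;import pickle
from bench import robot
o=robot.get_obs();print(o['time'],o['tool_pos'].round(4),o['ee_rot'],o['width'])
print(rows(o,[.5245,-.2955,.20],1.469))
o,w,s,t=pickle.load(open('w7.pkl','rb'))
print(unproj(w,[[253.8,252.3],[253.5,235]],[.094,.04],o))
E
```

```text
17.75 [ 0.5429 -0.2464  0.1853] [ 3.14146975e+00 -3.01968632e-04  1.65989009e+00] 0.05621283982898957
[-0.3151 -0.1511 -0.098   0.0608]
[[0.53491207 0.22575752 0.094     ]
 [0.53712369 0.22489206 0.04      ]]
```

Request:
{"fn": "carry_out", "kwargs": {"motion": "-0.1 -0.05 -0.03 0.03;-0.2 -0.1 -0.06 0.061;-0.315 -0.151 -0.1 0.061;-0.315 -0.151 -0.1 0.061;-0.315 -0.151 -0.1 0.061;-0.315 -0.151 -0.1 0.061;-0.315 -0.151 -0.1 0.061;-0.315 -0.151 -0.1 0.061"}}

```text
time: 18.55
tool_pos: [0.5245, -0.296, 0.2]
ee_rot: [-3.141, -0.0, 1.474]
wrist_force: [-0.3, -0.1, 0.2]
width: 0.0562
finger_force: 0.0
```

```bash
python3 - <<'E'
from h import *;import pickle
from bench import robot, snapshot
o=robot.get_obs();w=snapshot('wrist');pickle.dump((o,w),open('w8.pkl','wb'))
print(o['time'],o['tool_pos'].round(4),o['ee_rot'],o['width'])
p=proj(w,[[.5245,-.2955,.153]],o)[0];print(p)
hsv=cv2.cvtColor(w['image'],cv2.COLOR_RGB2HSV)
m=((hsv[...,1]<50)&(hsv[...,2]>110)).astype(np.uint8)
n,l,st,c=cv2.connectedComponentsWithStats(m)
for i in range(1,n):
    if st[i,4]>40 and np.hypot(*(c[i]-p))<40: print(c[i].round(1),st[i],unproj(w,[c[i]],.153,o).round(4))
print(hsv[int(p[1])-12:int(p[1])+16:3,int(p[0])-16:int(p[0])+17:4,1:].tolist())
E
```

```text
18.55 [ 0.5245 -0.296   0.2   ] [-3.14132347e+00 -4.09981982e-04  1.47358452e+00] 0.05624789134492789
[252.15682445 194.43823484]
[251.  196.7] [243 189  17  16 218] [[ 0.5233 -0.2975  0.153 ]]
[[[162, 129], [172, 114], [161, 117], [97, 66], [29, 61], [116, 97], [165, 122], [169, 118], [160, 124]], [[151, 118], [159, 120], [143, 96], [60, 55], [68, 56], [67, 61], [151, 123], [166, 121], [170, 123]], [[166, 117], [163, 119], [93, 71], [41, 80], [30, 94], [46, 66], [145, 104], [160, 121], [164, 121]], [[164, 121], [165, 127], [29, 89], [17, 132], [15, 132], [21, 120], [117, 96], [169, 119], [170, 120]], [[175, 127], [165, 125], [21, 135], [17, 137], [20, 130], [17, 132], [80, 99], [155, 122], [169, 122]], [[116, 139], [113, 138], [7, 144], [15, 137], [19, 131], [18, 130], [63, 118], [108, 137], [104, 133]], [[86, 149], [89, 146], [24, 141], [12, 145], [17, 136], [20, 130], [66, 144], [70, 145], [71, 148]], [[88, 148], [88, 148], [76, 148], [25, 144], [17, 139], [42, 139], [75, 149], [72, 153], [74, 149]], [[96, 146], [82, 149], [84, 149], [69, 148], [69, 148], [71, 150], [73, 150], [68, 153], [72, 146]], [[78, 148], [69, 148], [67, 149], [80, 147], [73, 151], [76, 148], [71, 148], [75, 150], [70, 149]]]
```

Request:
{"fn": "carry_out", "kwargs": {"motion": "-0.01 -0.007 0.1 0;-0.01 -0.007 0.25 0;-0.01 -0.007 0.4 0;-0.01 -0.007 0.55 0;-0.01 -0.007 0.65 0;-0.01 -0.007 0.68 0;-0.01 -0.007 0.68 0;-0.01 -0.007 0.68 0"}}

```text
time: 19.4
tool_pos: [0.5237, -0.2987, 0.0994]
ee_rot: [3.14, 0.001, 1.472]
wrist_force: [0.4, -0.1, 0.6]
width: 0.0565
finger_force: 0.0
```

Request:
{"fn": "carry_out", "kwargs": {"motion": "0 0 0 0;0 0 0 0;0 0 0 0;0 0 0 0;0 0 0 0;0 0 0 0;0 0 0 0;0 0 0 0", "grip": -1}}

```text
time: 20.2
tool_pos: [0.5232, -0.2983, 0.0983]
ee_rot: [3.141, -0.0, 1.472]
wrist_force: [-0.0, -0.4, -0.2]
width: 0.0152
finger_force: 30.0
```

Request:
{"fn": "carry_out", "kwargs": {"motion": "0 0 -0.15 0;0 0 -0.4 0;0 0 -0.65 0;0 0 -0.9 0;0.05 0 -1 0;0.25 0 -1 0;0.45 0 -1 0;0.5 0 -1 0"}}

```text
time: 21.0
tool_pos: [0.5304, -0.2205, 0.2473]
ee_rot: [-3.14, -0.002, 1.476]
wrist_force: [0.5, 0.5, -1.0]
width: 0.0158
finger_force: 30.0
```

Request:
{"fn": "carry_out", "kwargs": {"motion": "0.2 0 -0.05 0;0.45 -0.03 -0.1 0;0.7 -0.07 -0.1 0;0.9 -0.1 -0.1 0;1 -0.1 -0.1 0;1 -0.1 -0.1 0;1 -0.1 -0.1 0;1 -0.1 -0.1 0"}}

```text
time: 21.8
tool_pos: [0.5303, -0.0743, 0.2627]
ee_rot: [-3.141, 0.001, 1.471]
wrist_force: [0.0, -0.3, -0.9]
width: 0.0153
finger_force: 30.0
```

Request:
{"fn": "carry_out", "kwargs": {"motion": "0.2 -0.02 0 -0.047;0.4 -0.04 0 -0.094;0.6 -0.06 0 -0.141;0.8 -0.08 0 -0.188;1 -0.1 0 -0.235;1 -0.1 0 -0.282;1 -0.1 0 -0.33;1 -0.1 0 -0.376"}}

```text
time: 22.6
tool_pos: [0.5305, 0.0768, 0.2629]
ee_rot: [-3.141, -0.0, 2.658]
wrist_force: [-0.6, 0.2, -2.2]
width: 0.0154
finger_force: 30.0
```

```bash
python3 - <<'E'
from h import *
from bench import robot
o=robot.get_obs();print(o['time'],o['tool_pos'].round(4),o['ee_rot'],o['width'],o['finger_force'])
print(rows(o,[.5355,.2250,.258],2.848))
E
```

```text
22.6 [0.5305 0.0768 0.2629] [-3.14102068e+00 -1.24189208e-04  2.65826524e+00] 0.015414460382327253 30.00045418739319
[ 0.4299  0.8905  0.0325 -0.0604]
```

Request:
{"fn": "carry_out", "kwargs": {"motion": "0.1 0.2 0 -0.02;0.2 0.42 0 -0.04;0.32 0.65 0 -0.06;0.43 0.89 0 -0.06;0.43 0.89 0.03 -0.06;0.43 0.89 0.06 -0.06;0.43 0.89 0.06 -0.06;0.43 0.89 0.06 -0.06"}}

```text
time: 23.4
tool_pos: [0.536, 0.2243, 0.2541]
ee_rot: [-3.141, -0.0, 2.84]
wrist_force: [-0.4, -0.5, -0.1]
width: 0.0159
finger_force: 30.0
```

```bash
python3 - <<'E'
from h import *;import pickle
from bench import robot, snapshot
o=robot.get_obs();w=snapshot('wrist');s=snapshot('scene');t=snapshot('top');pickle.dump((o,w,s,t),open('w9.pkl','wb'))
print({k:np.round(v,4).tolist() for k,v in o.items() if k in('time','tool_pos','ee_rot','width','finger_force','wrist_force')})
f=lambda s:cv2.cvtColor(s['image'],cv2.COLOR_RGB2BGR)
tip=np.array([*o['tool_pos'][:2],o['tool_pos'][2]-.09])
for n,c,k in(('w',w,1),('s',s,1)):
    pt=proj(c,[tip,tip+[0,0,.115],[.5353,.2250,.144],[.5353,.2250,.094],[tip[0],tip[1],.144]],o);print(n,pt.round(1).tolist())
    x,y=np.int32(pt[2]-[25,30]);print('crop',n,x,y)
    globals()['C'+n]=cv2.resize(f(c)[y:y+60,x:x+50],(400,480),interpolation=3)
cv2.imwrite('pics/w9.png',np.hstack([Cw,Cs]))
E
```

```text
{'time': 23.4, 'tool_pos': [0.536, 0.2243, 0.2541], 'ee_rot': [-3.141, -0.0002, 2.8397], 'wrist_force': [-0.4377, -0.4681, -0.05], 'finger_force': 29.9998, 'width': 0.0159}
w [[253.0, 184.2], [253.3, 225.8], [253.4, 179.1], [253.2, 170.4], [253.0, 179.8]]
crop w 228 149
s [[277.2, 139.4], [277.9, 109.9], [277.0, 144.1], [276.7, 155.9], [277.1, 144.3]]
crop s 251 114
```

View pics/w9.png

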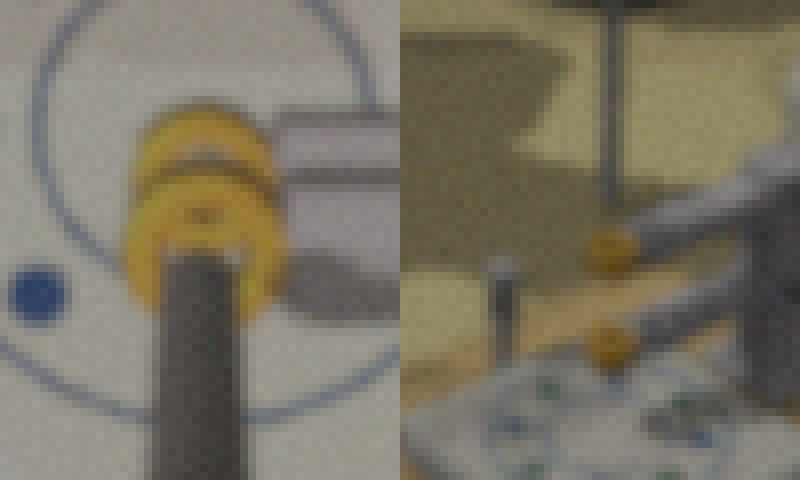

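w9 shows the upper bushing ring centred at about (206,250) in the crop, and the rod's nose at about column 201 just over it. That is within 1 mm, so I'll descend slowly.

Request:
{"fn": "carry_out", "kwargs": {"motion": "-0.003 0.003 0 0;-0.003 0.003 0.03 0;-0.003 0.003 0.06 0;-0.003 0.003 0.1 0;-0.003 0.003 0.13 0;-0.003 0.003 0.16 0;-0.003 0.003 0.2 0;-0.003 0.003 0.2 0"}}

```text
time: 24.35
tool_pos: [0.5365, 0.2259, 0.2233]
ee_rot: [-3.141, 0.0, 2.842]
wrist_force: [1.8, -1.5, -1.9]
width: 0.0153
finger_force: 30.0
```

Request:
{"fn": "carry_out", "kwargs": {"motion": "-0.005 -0.005 0 0;-0.005 -0.005 0.04 0;-0.005 -0.005 0.08 0;-0.005 -0.005 0.12 0;-0.005 -0.005 0.16 0;-0.005 -0.005 0.2 0;-0.005 -0.005 0.21 0;-0.005 -0.005 0.21 0"}}

```text
time: 25.15
tool_pos: [0.5367, 0.2252, 0.1921]
ee_rot: [-3.141, -0.0, 2.842]
wrist_force: [1.9, -1.4, -1.8]
width: 0.0154
finger_force: 30.0
```

Request:
{"fn": "carry_out", "kwargs": {"motion": "-0.005 -0.003 0 0;-0.005 -0.003 0.02 0;-0.005 -0.003 0.04 0;-0.005 -0.003 0.06 0;-0.005 -0.003 0.08 0;-0.005 -0.003 0.1 0;-0.005 -0.003 0.12 0;-0.005 -0.003 0.12 0"}}

```text
time: 25.95
tool_pos: [0.5372, 0.2247, 0.1741]
ee_rot: [-3.141, -0.001, 2.842]
wrist_force: [0.8, -0.3, -3.1]
width: 0.0157
finger_force: 30.0
```

Request:
{"fn": "carry_out", "kwargs": {"motion": "0 0 0.03 0;0 0 0.06 0;0 0 0.09 0;0 0 0.12 0;0 0 0.15 0;0 0 0.16 0;0 0 0.16 0;0 0 0.16 0"}}

```text
time: 26.75
tool_pos: [0.5373, 0.2246, 0.1506]
ee_rot: [-3.141, -0.0, 2.842]
wrist_force: [0.6, 0.1, -2.4]
width: 0.0152
finger_force: 30.0
```

```bash
python3 - <<'E'
from h import *;import pickle
from bench import robot, snapshot
o=robot.get_obs();w=snapshot('wrist');s=snapshot('scene');t=snapshot('top');pickle.dump((o,w,s,t),open('w10.pkl','wb'))
print({k:np.round(v,4).tolist() for k,v in o.items() if k in('time','tool_pos','ee_rot','width','finger_force','wrist_force','qvel')})
# scene: column of rod between arms and below lower arm; dark shank intensity down column ~277
a=[.5368,.2248]
for z in(.2,.175,.13,.094,.08,.06,.04): print(z,proj(s,[[*a,z]]).round(1))
p=proj(s,[[*a,.08]])[0];x=int(round(p[0]))
g=cv2.cvtColor(s['image'],cv2.COLOR_RGB2GRAY)
print(x);print(g[130:176,x-7:x+8])
E
```

```text
{'time': 26.75, 'qvel': [0.0007, -0.0016, -0.0052, 0.0015, 0.003, 0.0022], 'tool_pos': [0.5373, 0.2246, 0.1506], 'ee_rot': [-3.1414, -0.0002, 2.8421], 'wrist_force': [0.5606, 0.0643, -2.3836], 'finger_force': 29.9996, 'width': 0.0152}
0.2 [[277.7 130.5]]
0.175 [[277.5 136.7]]
0.13 [[277.2 147.6]]
0.094 [[277. 156.]]
0.08 [[277.  159.2]]
0.06 [[276.8 163.8]]
0.04 [[276.7 168.2]]
277
[[131 116  85  60  60  71  71  65  63  54  41  46  64  92 118]
 [131 116  86  61  61  68  69  65  58  41  34  52  70  94 120]
 [132 119  88  60  61  63  66  62  60  48  38  50  73  97 121]
 [133 116  83  58  60  66  65  64  58  45  34  50  74  98 122]
 [124 107  82  60  59  64  63  61  54  48  38  55  78 105 127]
 [102  97  81  66  62  62  69  62  53  47  45  62  99 120 135]
 [ 93  89  81  75  72  67  68  61  60  65  66  81 109 132 133]
 [ 88  89  90  89  82  77  72  67  69  77  88  94 114 125 122]
 [ 89  88  91  87  85  81  71  64  67  76  83  88  89 103 107]
 [ 90  90  92  91  86  80  68  63  67  72  82  83  90  94 102]
 [ 90  84  92  89  88  79  68  64  67  73  87  92  95 101 102]
 [ 91  90  89  91  86 
[... 1483 characters left out ...]
0 109]
 [114 114 116 119 122 125 126 129 129 134 128 117 103  94  90]
 [117 122 122 121 125 127 131 136 132 130 120 103  88  81  79]
 [116 121 124 128 134 132 136 138 136 129 118 104  90  83  80]
 [122 129 131 134 135 137 137 136 134 132 127 119 106 103  95]
 [124 131 132 136 135 139 137 139 138 136 135 135 125 120 117]
 [122 129 136 135 137 133 137 139 136 137 135 136 137 131 127]
 [122 128 132 130 131 135 137 138 132 133 133 130 132 132 131]
 [128 130 126 128 123 125 129 132 127 120 129 128 122 118 114]
 [134 133 133 129 124 113 116 121 121 127 130 132 124 111  96]
 [133 139 137 131 112 101  98 114 126 131 135 136 127 115  96]
 [128 131 127 122 105  94  97 115 131 136 136 132 131 125 114]]
```

The scene pixels show the shank (column 277) between the arms and again below the lower arm down to row 163, so the nose is at z ≈ 0.06, as planned. I'll let it settle and hand in.

Request:
{"fn": "carry_out", "kwargs": {"motion": "0 0 0 0;0 0 0 0;0 0 0 0;0 0 0 0;0 0 0 0;0 0 0 0;0 0 0 0;0 0 0 0"}}

```text
time: 27.7
tool_pos: [0.5373, 0.2247, 0.1508]
ee_rot: [3.142, 0.0, 2.842]
wrist_force: [-0.0, 0.0, -0.9]
width: 0.0152
finger_force: 30.0
```

```bash
python3 -c "
from bench import robot
o=robot.get_obs();print(o['tool_pos'],o['finger_force'],o['wrist_force'])
print(robot.close_job())"
```

```text
[0.53734219 0.22470672 0.15082871] 29.999719262123108 [-2.40880901e-04  1.74576358e-02 -9.10197439e-01]
the job is handed in; nothing more can be done
None
```

I handed the job in at 27.7 s: the pin is home in the socket and released, and the rod is held still through both bushings with its nose about 20 mm above the tile; `close_job()` returned no verdict.

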